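Lock a battery pack into the test dock with a tab-lock knob

ROBOT

A 6-joint arm with a two-finger parallel gripper is mounted at the origin on the work surface. World frame = base frame: x ahead of the robot, y to its left, z up, the work surface at z = 0. Lengths are in m, angles in rad, forces in N, time in s.
With the tool pointing down it reaches from about 0.35 to 0.975 m from the base axis. Payload 7.1 kg.
Tool frame: the origin (TCP) lies midway between the tips of the shut fingers; the grasp point (between the pads) lies 19 mm behind it; z points along the fingers, x is the direction in which the jaws open and shut, and the axes are right-handed (so a half turn about z gives the same grasp; the last joint's range is limited). The gripper opens to 88 mm and grips with 3 to 60 N. Pads are 20 mm wide; open, the fingers measure 115 mm over their backs; the gripper's body (75 mm by 178 mm) begins 61 mm behind the grasp point.
Start: joints at [-1.316, 0.423, 1.63, -0, 1.089, -0.019], TCP at [0.169, -0.602, 0.223] pointing down, gripper open.
Joint ranges: [-3, 3], [-0.9, 2.11], [0.09, 2.58], [-1.31, 4.45], [0.11, 2.69], [-2.54, 2.54]. Speed limits (rad/s): [2.39, 2.39, 3.01, 3.14, 3.14, 3.14].

INTERFACE

Orientations are given as a unit quaternion [w, x, y, z].
In Python, from station import move_pose, movel, movej, command_gripper, wait, inverse_kinematics, read_camera, camera_info, MotionError, job_done, get_time, get_joint_pos, get_qvel, get_effort, get_tcp_pos, get_ee_rot, get_ft_force, get_ft_torque, get_grip_width gives the robot as it stands. Calls block until the motion is done:
- move_pose(position, orientation): joint-space move of the TCP to a pose.
- movel(position, frame=None, v=0.15, until_force=None): straight line of the TCP; frame=None keeps the orientation; v is the mean speed in m/s. With until_force (N) it stops when the force on the tool has changed by that much, and returns True; else False.
- movej(angles): joint-space move.
- command_gripper(opening): opening from 0.0 (shut) to 1.0 (fully open); the grip force is fixed at half the most; returns when the fingers have stopped.
- wait(seconds).
- inverse_kinematics(position, orientation): joint angles nearest the present ones, or None.
- read_camera(name): name is "scene" or "top"; returns the picture (420x560x3 uint8, red, green, blue); there is no depth.
- camera_info(name): a dict with "intrinsics" (3x3 intrinsics, pixels), "dist" ([k1, k2, p1, p2, k3] as OpenCV has them; the pictures are not rectified), "T" (4x4, takes a point from camera to world coordinates). Camera axes: x right, y up, looking along -z (the intrinsics and any distortion apply to the point x, -y, -z); pixel columns grow to the right and rows downward; lengths in m; the calibration is good to about 2 mm. A picture is of the moment at which its call begins. camera_info takes no time and is no camera call.
A pose or a line that the arm cannot do raises MotionError and nothing moves.
- job_done(): hands the job in, once; it reports no verdict.
Readings, each from a call of its own:
- get_time(): time.
- get_joint_pos(): joint angles.
- get_qvel(): joint speeds.
- get_effort(): joint torques, N m.
- get_tcp_pos(): TCP position.
- get_ee_rot(): TCP orientation.
- get_ft_force(): force on the tool from outside, world axes, zero at the start.
- get_ft_torque(): the same for the moment, N m.
- get_grip_width(): opening from 0.0 (shut) to 1.0 (fully open).
Only numpy, scipy, OpenCV 4.12 (cv2) and the standard library are available. Lean on these libraries where they do the work, as an engineer would, in place of code of your own. Each camera call takes 0.05 s, during which the arm holds its last target. There are 200 camera calls.

TASK

Lay the two-cell battery pack flat and fully home in the empty nest of the test dock, and let go of it. Then lock it in: pinch both red release tabs of the dock's knob, turn the knob clockwise until you feel it come up against its stop, without forcing that stop, and let go so that both tabs spring back out and the hold-down arm stays locked over the pack. Leave the jar, the meter and the cutters where they are.

Things in the scene. Friction and masses are not known exactly. Their poses are not given: they have to be found in the camera images.
- dock: Fixed grey test dock, a slab 110 (x) x 200 (y) x 12 mm high. Origin on the bench, on the slab's lengthwise middle line (the slab reaches from y -95 to +105 mm), z up. A nest lies at y = +45 mm, a knob on a darker grey round pedestal (70 mm across, 35 mm high) at y = -40 mm of this frame.
- nest (a point): Centre of the nest's flat floor, 12 mm above the bench, axes as the dock's. The nest is 47 mm wide (x) and 77 mm long (y) inside. Its dark rim is 10 mm high and 4 mm thick: whole walls across both ends, but along the long sides only 12 mm stubs at the corners, so that the fingers have free room beside the middle of the pack.
- pack: Loose pack of two pink cells lying side by side between black end holders: 42 mm wide (x), 72 mm long (y), 22 mm high, 110 g. Origin at the centre of its underside, long axis y. In the middle 58 mm of its length only the cells stand between the fingers, 39 mm wide across x. Either way round is right.
- knob_grip (a point): Point on the knob's axis at mid-height of its two red tabs, 58 mm above the bench; turns with the knob. Its y axis runs through both tabs: their flat ribbed outer faces (24 mm wide, 22 mm high, 47 to 69 mm above the bench) stand at +26 and -26 mm on it and move in to +-21 mm when pressed. The dark knob's top is 72 mm above the bench; a flange 66 mm across lies below the tabs, 37 to 42 mm up.
- holddown_tip (a point): End of the steel hold-down arm on the knob's flange, 77 mm from the knob's axis; the arm is 14 mm wide and lies 37 to 42 mm above the bench. Turning with the knob, it passes 3 mm over the top of a pack that is fully home, and strikes one that is not.
- knob (a joint): Angle of the knob (rad): 0 as at the start (open, arm aside from the nest), growing clockwise seen from above. With a tab out it stays within 0.05 of 0. With both pressed it turns (drag 0.05 N m) up to a hidden stop somewhere from 0.85 to 1.45, different each time. At the stop the tabs, let go, spring into a notch and lock it; more than 0.05 rad short of it they stay in.
- tab_a (a joint): Travel (m) of the tab on the +y side of point knob_grip: 0 is out, 0.005 is fully pressed in. Its spring takes 7 N to start and 13 N to press fully; it frees the knob from about 0.0037.
- tab_b (a joint): The same for the tab on the -y side.
- catch (a joint): How far (rad) the stop has been pushed aside along the turning direction; 0 at rest. It is sprung at 15 N m per rad, so it gives 0.01 rad under 0.15 N m; more than 0.025 rad (0.375 N m) is forcing it. A moment of 0.1 to 0.25 N m above the drag shows that it is met.
- jar: Loose pale translucent jar with white cap, 52 mm across, 60 mm high, origin at the centre of its underside. Leave alone.
- meter: Loose yellow and dark hand meter lying flat, 75 x 140 x 32 mm, origin at the centre of its underside. Leave alone.
- cutters: Loose teal-handled flush cutters lying flat, about 125 x 60 x 14 mm, origin under their middle. Leave alone.
There are look-alikes about, which are no part of the job. What is meant by the dock is not blue or turquoise, and is the smaller of those in its own colour.

How it is judged:
On the way, in this order (a step that is already met when the one before it is completed fails the run):
1. the pack lies fully home in the nest, let go, with the knob still open (z of pack in the frame of nest between -0.003 and 0.003 m and horizontal distance between pack and nest below 0.006 m and angle between the y axis of pack and the y axis of nest, either way round below 0.15 rad and angle between pack's own z axis and vertical below 0.06 rad and contact force between the fingers and pack below 0.1 N and value of joint knob below 0.1 rad), for 0.2 s.
2. both tabs are pressed in and the knob has been turned off its open place (value of joint each of tab_a, tab_b above 0.002 m and value of joint knob above 0.3 rad), for 0.05 s.
At the end, for the whole second after the job is handed in: The pack lies at rest in the nest, within 6 mm of its centre, within 3 mm of full depth, level and along the nest; the knob stands at its stop (turned more than 0.75 rad) and both tabs are sprung out again (less than 1.5 mm pressed), which locks it there; nothing is held (z of pack in the frame of nest between -0.003 and 0.003 m and horizontal distance between pack and nest below 0.006 m and angle between the y axis of pack and the y axis of nest, either way round below 0.15 rad and angle between pack's own z axis and vertical below 0.06 rad and value of joint each of tab_a, tab_b below 0.0015 m and value of joint knob above 0.75 rad and velocity of joint knob below 0.05 rad/s and linear speed of pack below 0.02 m/s); the robot touches nothing.
It fails at once if the stop is forced (pushed aside by more than 0.025 rad) (value of joint catch above 0.025 rad).
It fails at once if the jar, the meter or the cutters are moved by more than 15 mm (distance of any of jar, meter, cutters from where it was at the start of the episode above 0.015 m).
It also fails if it takes over 67 s, if anything falls off the work surface, if the arm or the gripper's body presses on something with over 40 N, if the wrist force passes 120 N, or if a joint passes its speed limit or range.

## Working session

There is one attempt and no reset: what is moved stays moved. The work goes in short steps, each a Python script; the robot and the scene stay as the last script left them, time stands still between calls to the robot, and variables do not carry over. Pictures are saved under pics/ and viewed, about 8 in all and at most 12, crops included, and the job is handed in when it is done.

```bash
ls; mkdir -p pics
python3 - <<'E'
from station import *
import cv2,numpy as np
for n in("scene","top"):
    im=read_camera(n);cv2.imwrite(f"pics/{n}0.png",im[:,:,::-1])
    c=camera_info(n);print(n,np.round(c["intrinsics"],2).tolist(),c["dist"],np.round(c["T"],4).tolist())
print(get_time(),get_ee_rot())
E
```

```text
pics
scene [[442.68, 0.0, 277.04], [0.0, 442.68, 213.38], [0.0, 0.0, 1.0]] [0.00556522 0.         0.         0.         0.        ] [[-0.6909, -0.6198, 0.3721, 0.924], [0.7228, -0.6003, 0.3422, 0.3199], [0.0113, 0.5054, 0.8628, 0.9487], [0.0, 0.0, 0.0, 1.0]]
top [[419.03, 0.0, 276.28], [0.0, 419.03, 200.76], [0.0, 0.0, 1.0]] [-0.07984049  0.          0.          0.          0.        ] [[0.0218, 0.9977, -0.0643, 0.4411], [-0.9998, 0.022, 0.0027, -0.0156], [0.0041, 0.0642, 0.9979, 1.0761], [0.0, 0.0, 0.0, 1.0]]
0.1 [-4.38219262e-04  7.96994047e-01 -6.03986766e-01 -5.32027888e-04]
```

View pics/top0.png

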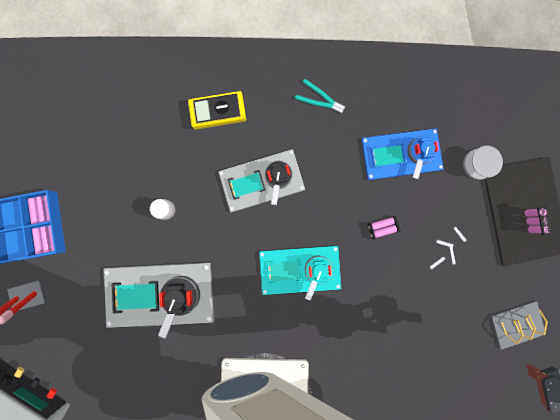

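View pics/scene0.png

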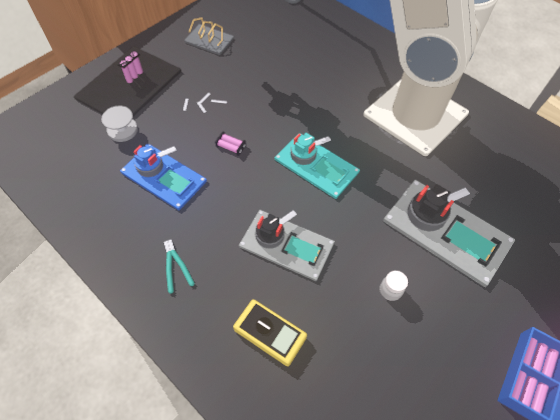

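Possible docks in the top view are small grey (262,180), big grey (159,295), turquoise (300,270) and blue (402,153). I choose the small grey one at (262,180). Possible packs are the loose pair (383,227), the cells in the blue box (40,225) and the cells standing on the black board (537,220). I choose the loose pair at (383,227). The jar is at (161,209), the meter at (217,109) and the cutters at (320,97).

```bash
cat > h.py <<'E'
from station import *
import cv2,numpy as np
def cast(n,px,z):
    c=camera_info(n);K=np.array(c["intrinsics"]);T=np.array(c["T"])
    p=cv2.undistortPoints(np.float64(px).reshape(-1,1,2),K,np.array(c["dist"])).reshape(-1,2)
    d=np.c_[p[:,0],-p[:,1],-np.ones(len(p))]@T[:3,:3].T
    o=T[:3,3];return (o+d*((z-o[2])/d[:,2])[:,None])[:,:2]
def proj(n,P):
    c=camera_info(n);T=np.linalg.inv(np.array(c["T"]));P=np.atleast_2d(P)@T[:3,:3].T+T[:3,3]
    return cv2.projectPoints(np.float64(P*[1,-1,-1]),np.zeros(3),np.zeros(3),np.array(c["intrinsics"]),np.array(c["dist"]))[0].reshape(-1,2)
def masks(im):
    h=cv2.cvtColor(im,cv2.COLOR_RGB2HSV).astype(int);H,S,V=h[...,0],h[...,1],h[...,2]
    return dict(red=((H<8)|(H>172))&(S>150)&(V>90),pink=(H>140)&(H<170)&(S>60)&(V>90),
      green=(H>75)&(H<95)&(S>100)&(V>60),grey=(S<40)&(V>110))
def blobs(m,roi,amin=8):
    x0,y0,x1,y1=roi;k=np.zeros(m.shape,np.uint8);k[y0:y1,x0:x1]=m[y0:y1,x0:x1]
    n,l,s,c=cv2.connectedComponentsWithStats(k)
    return sorted([(s[i,4],c[i],l==i) for i in range(1,n) if s[i,4]>=amin],key=lambda b:-b[0])
def cpts(m):
    c=max(cv2.findContours(m.astype(np.uint8),cv2.RETR_EXTERNAL,cv2.CHAIN_APPROX_NONE)[0],key=cv2.contourArea)
    return c.reshape(-1,2)
def rect(n,m,z):
    r=cv2.minAreaRect((cast(n,cpts(m),z)*1000).astype(np.float32));return np.round(r[0],1),np.round(r[1],1),round(r[2],1)
E
python3 - <<'E'
from h import *
R={"top":dict(dock=(212,145,310,216),pack=(360,210,405,245)),"scene":dict(dock=(235,205,340,282),pack=(210,125,252,160))}
for n in R:
    im=cv2.imread(f"pics/{n}0.png")[:,:,::-1];M=masks(im)
    for a,c,m in blobs(M["red"],R[n]["dock"]):print(n,"red",a,c,cast(n,c,.069))
    for a,c,m in blobs(M["green"],R[n]["dock"],50):print(n,"green",a,c,rect(n,m,.012))
    for a,c,m in blobs(M["grey"],R[n]["dock"],50):print(n,"grey",a,c,rect(n,m,.012))
    for a,c,m in blobs(M["pink"],R[n]["pack"],8):print(n,"pink",a,c,rect(n,m,.02),cast(n,c,.02))
    x0,y0,x1,y1=R[n]["dock"];
    if n=="top":cv2.imwrite("pics/c1.png",np.hstack([cv2.resize(im[140:220,210:312,::-1],None,fx=4.5,fy=4.5,interpolation=2),cv2.resize(im[207:247,360:405,::-1],(320,360),interpolation=2)]))
E
```

```text
top red 33 [269.03030303 175.21212121] [[0.56747857 0.00061432]]
top red 31 [287.41935484 169.35483871] [[ 0.58274659 -0.04357114]]
top green 493 [246.46450304 184.4178499 ] (array([549.6,  58.8]), array([45.8, 73.1]), 17.3)
top grey 2270 [261.96475771 181.10572687] (array([555. ,  18.8]), array([124.7, 201.2]), 18.1)
top pink 367 [383.85286104 226.97820163] (array([ 448.7, -292.5]), array([40.1, 59.6]), 17.2) [[ 0.44860873 -0.29217711]]
scene red 29 [278.24137931 229.27586207] [[0.57274982 0.00164949]]
scene red 23 [259.73913043 222.34782609] [[ 0.58907358 -0.04095066]]
scene green 494 [301.82995951 249.04251012] (array([549.4,  57.4]), array([42.9, 71. ]), 18.1)
scene grey 2406 [287.92934331 245.27847049] (array([547.1,  14.2]), array([149.8, 202.5]), 18.3)
scene pink 290 [229.1137931  142.70344828] (array([ 454. , -292.4]), array([44.2, 64.6]), 15.8) [[ 0.45420339 -0.29218007]]
```

View pics/c1.png

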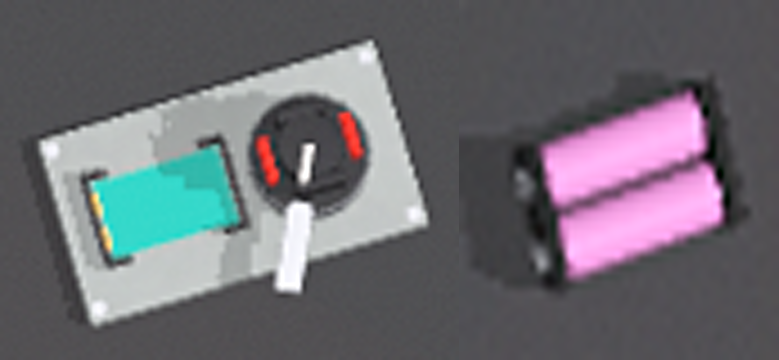

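The crop confirms the small grey dock (empty nest left, knob right) and the loose two-cell pack. Sizes match: slab 201 mm, pink area 60×40 mm. Next I refine both with the screws and by triangulation.

Run:
```python
from h import *
im=cv2.imread("pics/top0.png")[:,:,::-1]
g=im.astype(int).min(2); S=[]
for u,v in((50,150),(98,308),(366,52),(416,215)):
    c=np.array([210+u/4.5-.4,140+v/4.5-.4]);x,y=np.round(c).astype(int)
    w=g[y-3:y+4,x-3:x+4].astype(float);w=np.clip(w-np.median(w)-12,0,None);yy,xx=np.mgrid[y-3:y+4,x-3:x+4]
    S.append(((w*xx).sum()/w.sum(),(w*yy).sum()/w.sum()))
P=cast("top",S,.012)*1000;print(np.round(S,1).tolist(),P.round(1).tolist(),"mid",P.mean(0))
d=(P[0]+P[1]-P[2]-P[3])/2;e=(P[0]+P[2]-P[1]-P[3])/2;print("len",np.linalg.norm(d),np.linalg.norm(e),"yaw",np.degrees(np.arctan2(d[1],d[0])),np.degrees(np.arctan2(e[1],e[0])))
d/=np.linalg.norm(d);m=P.mean(0)-5*d;print("nest",m+45*d,"knob",m-40*d)
def tri(a,b):
    best=min(np.arange(0,.09,.0005),key=lambda z:np.linalg.norm(cast("top",a,z)-cast("scene",b,z)))
    return best,cast("top",a,best),cast("scene",b,best)
print("pack",tri([383.85,226.98],[229.11,142.70]));print("green",tri([246.46,184.42],[301.83,249.04]))
print("tabs",tri([269.03,175.21],[278.24,229.27]),tri([287.42,169.35],[259.74,222.35]))
for a in(17,):print(inverse_kinematics([.449,-.294,.1],[0,np.cos(np.radians(a/2)),np.sin(np.radians(a/2)),0]))
```

```text
[[221.0, 172.9], [231.5, 208.1], [290.9, 152.0], [301.6, 187.1]] [[577.9, 124.5], [488.3, 95.1], [635.8, -53.1], [546.1, -82.3]] mid [562.03920504  21.05392879]
len 186.66847744923007 94.33052297044256 yaw 108.0380103617861 18.0776088173082
nest [549.65329053  59.08798092] knob [575.97335887 -21.73437986]
pack (np.float64(0.013000000000000001), array([[ 0.44865395, -0.29400326]]), array([[ 0.45066138, -0.29680933]]))
green (np.float64(0.0135), array([[0.54958032, 0.05846282]]), array([[0.55020005, 0.05745748]]))
tabs (np.float64(0.0615), array([[0.56842513, 0.00073567]]), array([[ 0.56974644, -0.00107633]])) (np.float64(0.0585), array([[ 0.58423568, -0.04386449]]), array([[ 0.58507864, -0.04525199]]))
[-6.01908792e-01  4.74077066e-01  1.90353195e+00 -4.44089210e-16
  7.63983634e-01 -8.98614765e-01]
```

```bash
cat >> h.py <<'E'
def q(a):
    r=np.radians(a)/2;return [0,np.cos(r),np.sin(r),0]
def st(s):print(s,"t",round(get_time(),2),"tcp",np.round(get_tcp_pos(),4),"F",np.round(get_ft_force(),1),"w",round(get_grip_width()*88,1))
NEST=np.array([.5497,.0591]);KNOB=np.array([.5762,-.0219])
E
python3 - <<'E'
from h import *
p=[.4495,-.295]
move_pose(p+[.12],q(17.2));st("above")
movel(p+[.04],v=.2);print(movel(p+[.005],v=.06,until_force=8));st("down")
command_gripper(0);st("grip")
movel(p+[.13],v=.2);st("lift")
move_pose([*NEST,.13],q(18.05))
movel([*NEST,.06],v=.15);st("over nest")
for n,r in(("top",(205,140,325,225)),("scene",(225,190,350,290))):
    im=read_camera(n);cv2.imwrite(f"pics/{n}1.png",im[:,:,::-1])
    x0,y0,x1,y1=r;cv2.imwrite(f"pics/{n}1c.png",cv2.resize(im[y0:y1,x0:x1,::-1],(600,int(600*(y1-y0)/(x1-x0))),interpolation=2))
E
```

```text
above t 1.68 tcp [ 0.4495 -0.2959  0.1203] F [-1.  -0.6  0.1] w 87.9
False
down t 2.96 tcp [ 0.4494 -0.2949  0.0048] F [-0.6  0.6  0.7] w 87.9
grip t 3.78 tcp [ 0.4495 -0.295   0.0051] F [ 0.3 -0.4  1. ] w 38.1
lift t 4.56 tcp [ 0.4489 -0.2946  0.1293] F [ 0.5 -0.1 -2.2] w 38.4
over nest t 6.55 tcp [0.55   0.0586 0.0603] F [-0.3  0.  -2.5] w 38.2
```

View pics/scene1c.png

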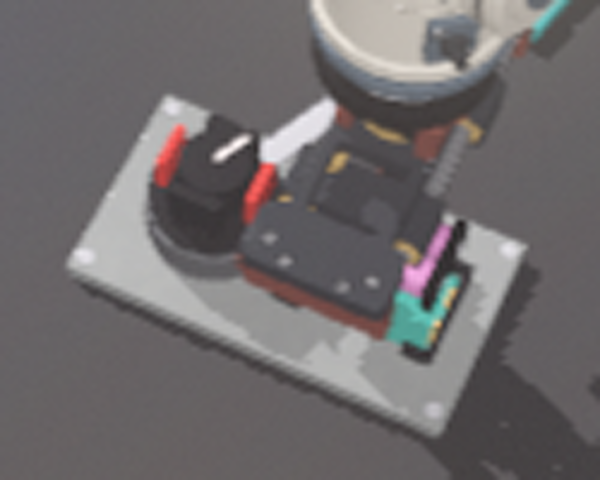

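The hand hides most of the pack, but its +y end is visible at about (463,225) in the crop and lies inside the nest outline. I'll lower it by feel: home is TCP z≈0.017, and hitting the rim would stop it at about 0.027.

Run:
```python
from h import *
movel([*NEST,.034],v=.1)
print(movel([*NEST,.0165],v=.025,until_force=5));st("down")
print(np.round(get_ft_torque(),2))
```

```text
True
down t 7.72 tcp [0.5494 0.0591 0.017 ] F [0.3 0.9 4.3] w 38.2
[-0.04 -0.04 -0.01]
```

Contact came exactly at the home height, so I release, rise and look.

Run:
```python
from h import *
command_gripper(1);st("open")
movel([*NEST,.12],v=.2)
move_pose([*(KNOB+[.02,-.2]),.2],q(108));st("away")
ims=[]
for n,r in(("top",(212,140,312,220)),("scene",(235,200,345,288))):
    im=read_camera(n);cv2.imwrite(f"pics/{n}2.png",im[:,:,::-1]);M=masks(im)
    x0,y0,x1,y1=r;ims.append(cv2.resize(im[y0:y1,x0:x1,::-1],(400,320),interpolation=2))
    for a,c,m in blobs(M["pink"],r,20):print(n,a,c,rect(n,m,.025),cast(n,c,.025))
    for a,c,m in blobs(M["red"],r,8):print(n,"red",a,c,cast(n,c,.06))
cv2.imwrite("pics/c2.png",np.hstack(ims));print(get_joint_pos())
```

```text
open t 8.62 tcp [0.5488 0.059  0.0165] F [-0.2  0.2 -0.4] w 87.9
away t 11.05 tcp [ 0.5959 -0.2214  0.1992] F [-0.2 -0.6 -0.1] w 87.9
top 163 [246.22699387 188.01840491] (array([539.2,  58.1]), array([17., 61.]), 18.0) [[0.5392885  0.05800536]]
top 162 [243.92592593 180.2345679 ] (array([558.9,  64.1]), array([16.9, 60.6]), 17.7) [[0.55887212 0.06434026]]
top red 33 [269.03030303 175.21212121] [[0.56860823 0.00075891]]
top red 31 [287.41935484 169.35483871] [[ 0.58401269 -0.04382143]]
scene 397 [302.52392947 247.21914358] (array([549.4,  58.3]), array([40.5, 61.8]), 17.6) [[0.55021249 0.05871126]]
scene red 31 [278.22580645 229.38709677] [[ 0.56938922 -0.00143326]]
scene red 23 [259.73913043 222.34782609] [[ 0.58564706 -0.04464221]]
[-3.74261538e-01  4.64767455e-01  1.62183645e+00  6.58271951e-05
  1.05574459e+00 -2.25953457e+00]
```

View pics/c2.png

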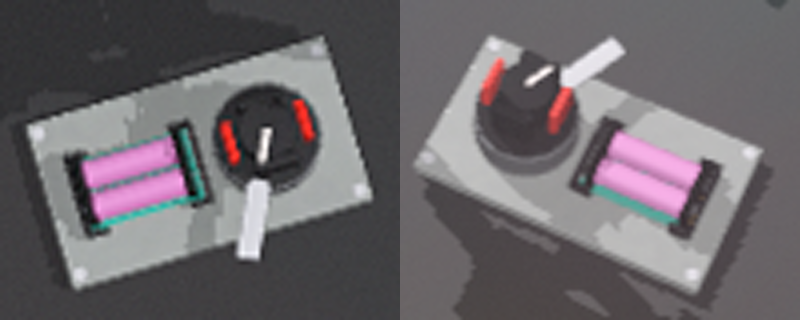

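The pack centre measures (0.549, 0.061), 2 mm towards +y from the nest centre and aligned at 18°. The hold-down arm strikes a pack that isn't home, so I first feel the height of both ends with the fingers shut (expected 0.034).

Run:
```python
from h import *
d=np.array([np.cos(np.radians(108.04)),np.sin(np.radians(108.04))])
command_gripper(0)
A=NEST+d*32;B=NEST+d*.02;C=NEST-d*.018;A=NEST+d*.03
move_pose([*A,.07],q(18))
for P in(A,C):
    movel([*P,.042],v=.15);print(movel([*P,.028],v=.025,until_force=4));st("touch");movel([*P,.06],v=.15)
command_gripper(1)
move_pose([*KNOB,.12],q(108));st("over knob");print(np.round(get_joint_pos(),2),np.round(get_ft_torque(),3))
```

```text
True
touch t 15.05 tcp [0.5411 0.0877 0.0342] F [-1.5 -1.3  8.2] w 0.3
True
touch t 16.32 tcp [0.5554 0.0425 0.0315] F [-0.9 -0.2  5.9] w 0.6
over knob t 19.53 tcp [ 0.5761 -0.0218  0.1199] F [-0.5  0.7  0.2] w 87.9
[-0.06  0.49  1.81  0.    0.85 -1.94] [ 0.086 -0.129 -0.001]
```

The pack is home: the +y end holder top is at 0.034, and the second touch, on the cells, read 0.0315. Now I pinch the tabs.

Run:
```python
from h import *
movel([*KNOB,.07],v=.15);print(movel([*KNOB,.047],v=.05,until_force=6));st("at knob")
f0=np.array(get_ft_force())
command_gripper(0);wait(.2);st("pinch");print(np.round(np.array(get_ft_force())-f0,1),np.round(get_ft_torque(),3))
im=read_camera("scene");cv2.imwrite("pics/c3.png",cv2.resize(im[190:290,225:345,::-1],(600,500),interpolation=2))
```

```text
False
at knob t 20.62 tcp [ 0.5761 -0.0219  0.0468] F [ 0.8 -0.8  0.1] w 88.3
pinch t 21.65 tcp [ 0.5768 -0.0229  0.0478] F [-0.9 -5.6  7.1] w 38.6
[-1.7 -4.8  7. ] [-1.016  0.114 -0.05 ]
```

View pics/c3.png

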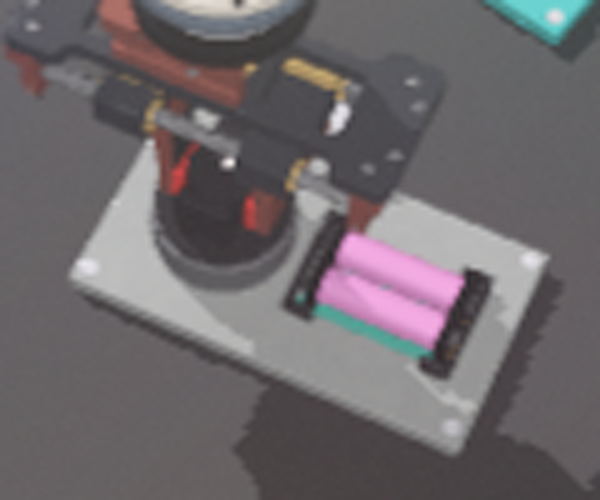

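The fingers sit on both red tabs. The side force of −5 N along the jaws means the hand is about 1 mm off the axis. I move there and start turning in small steps, watching the moment.

Run:
```python
from h import *
T=np.array(get_tcp_pos());movel([.5768,-.0232,.0480],v=.05);wait(.2)
st("recentred");print(np.round(get_ft_torque(),3))
p=[.5768,-.0232,.048]
for i in range(1,6):
    move_pose(p,q(108-np.degrees(.02*i)));
    print(i,round(get_time(),2),np.round(get_ft_force(),1),np.round(get_ft_torque(),3),np.round(get_tcp_pos(),4),np.round(get_qvel()[5],3))
```

```text
recentred t 22.15 tcp [ 0.5767 -0.0231  0.0479] F [-0.2  0.3  0.4] w 38.6
[ 0.29  -0.102 -0.046]
1 22.4 [ 0.4 -0.   0. ] [ 0.329 -0.143 -0.063] [ 0.5767 -0.0231  0.0479] -0.003
2 22.65 [-0.   0.8 -1.2] [ 0.384 -0.078 -0.057] [ 0.5768 -0.0231  0.048 ] -0.004
3 22.9 [ 0.3  0.2 -1. ] [ 0.494 -0.104 -0.004] [ 0.5767 -0.0231  0.0479] -0.003
4 23.15 [-0.3  0.4 -1.4] [ 0.508 -0.147 -0.014] [ 0.5768 -0.0232  0.048 ] -0.003
5 23.4 [-0.1  1.  -0.5] [ 0.521 -0.165  0.006] [ 0.5768 -0.0232  0.048 ] -0.005
```

```bash
cat >> h.py <<'E'
def mz():
    r=[]
    for _ in range(5):r.append(get_ft_torque()[2]);wait(.015)
    return np.mean(r)
E
python3 - <<'E'
from h import *
p=[.5768,-.0232,.048];a=.1;hist=[]
while a<1.49:
    a+=.05 if a<.69 else .015
    move_pose(p,q(108-np.degrees(a)));m=mz();hist.append(m)
    print(round(a,3),round(m,3),np.round(get_ft_force()[:2],1),end=" | ")
    b=np.median(hist[-12:-3]) if len(hist)>5 else .02
    if m-b>.1:
        print("\nmet?",a,m,b,mz());break
st("\nend");print(get_joint_pos()[5])
im=read_camera("scene");cv2.imwrite("pics/c4.png",cv2.resize(im[190:290,225:345,::-1],(600,500),interpolation=2))
E
```

```text
0.15 -0.037 [-0.5  0.9] | 0.2 -0.031 [0.6 1.2] | 0.25 -0.04 [0.8 2. ] | 0.3 -0.053 [0.7 0. ] | 0.35 -0.032 [-0.4  0.4] | 0.4 -0.051 [ 1.  -0.6] | 0.45 -0.04 [-0.2 -1.4] | 0.5 -0.021 [ 0.4 -1. ] | 0.55 -0.064 [ 0.3 -2.5] | 0.6 -0.043 [-0.  -2.6] | 0.65 -0.035 [-0.5 -4.2] | 0.7 -0.061 [-0. -5.] | 0.715 0.013 [-0.2 -5.1] | 0.73 0.002 [ 0.1 -4.4] | 0.745 0.02 [-0.3 -5.9] | 0.76 0.0 [-0.2 -5.8] | 0.775 0.033 [-0.6 -5.3] | 0.79 0.004 [-0.  -4.4] | 0.805 -0.002 [-0.2 -6.7] | 0.82 0.029 [ 0.3 -5.4] | 0.835 0.023 [-0.3 -5.1] | 0.85 0.003 [-0.2 -6.2] | 0.865 0.005 [-0.  -6.2] | 0.88 0.021 [ 0.5 -4.8] | 0.895 0.007 [-0.6 -5.7] | 0.91 -0.016 [-0.3 -6.9] | 0.925 0.031 [-0.4 -6. ] | 0.94 0.012 [ 0.2 -4.7] | 0.955 0.007 [-1.1 -5.6] | 0.97 0.011 [-0.4 -5.6] | 0.985 -0.012 [-0.  -4.8] | 1.0 0.007 [-1.  -5.5] | 1.015 0.025 [-1.  -5.8] | 1.03 0.039 [ 0.5 -5.8] | 1.045 0.186 [-0.1 -6.2] | 
met? 1.045 0.18615172340184638 0.007273736397059074 0.14962588686814265

end t 35.15 tcp [ 0.5767 -0.0235  0.048 ] F [-0.9 -6.5 -2.5] w 38.5
-0.9015043086727034
```

View pics/c4.png

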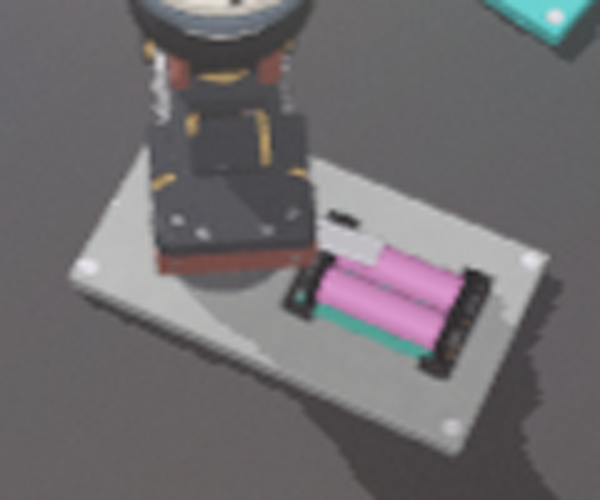

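A sharp moment rise (0.007 to 0.17 N m) at 1.045 rad marks the stop, and the arm now lies over the pack. I let go and check.

Run:
```python
from h import *
command_gripper(1);wait(.2);st("open")
T=get_tcp_pos();movel([T[0],T[1],.13],v=.15)
move_pose([.5,-.25,.25],q(60));st("away");wait(.3)
ims=[]
for n,r in(("top",(212,140,312,220)),("scene",(235,200,345,288))):
    im=read_camera(n);cv2.imwrite(f"pics/{n}5.png",im[:,:,::-1]);M=masks(im)
    x0,y0,x1,y1=r;ims.append(cv2.resize(im[y0:y1,x0:x1,::-1],(400,320),interpolation=2))
    for a,c,m in blobs(M["pink"],r,20):print(n,a,c,rect(n,m,.025))
    R=[c for a,c,m in blobs(M["red"],r,8)]
    if len(R)>1:
        P=cast(n,R[:2],.062);v=P[0]-P[1];print(n,"tabs",P,"sep",np.linalg.norm(v),"ang",np.degrees(np.arctan2(v[1],v[0])))
cv2.imwrite("pics/c5.png",np.hstack(ims))
```

```text
open t 36.3 tcp [ 0.5768 -0.0232  0.048 ] F [ 0.2  0.3 -0. ] w 87.9
away t 38.04 tcp [ 0.4998 -0.2492  0.2489] F [-0.   0.2  0.7] w 88.1
top 157 [243.74522293 180.21656051] (array([558.9,  64. ]), array([16.9, 60.3]), 17.7)
top 127 [244.32283465 188.95275591] (array([539.1,  58.4]), array([17. , 59.1]), 18.0)
top tabs [[ 0.59155716 -0.00407163]
 [ 0.56039009 -0.03944937]] sep 0.04714838760648194 ang 48.62060571964646
scene 348 [303.32758621 248.31896552] (array([550.1,  58.4]), array([39.1, 60.8]), 18.5)
scene tabs [[ 0.59256393 -0.00453754]
 [ 0.55924652 -0.0422461 ]] sep 0.05031883456728169 ang 48.53778962834554
```

View pics/c5.png

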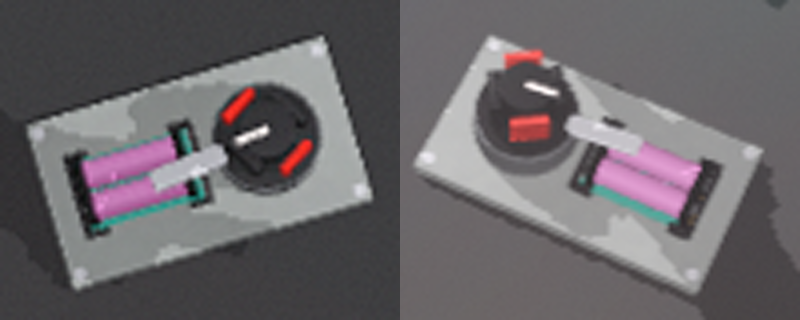

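The tabs are back out: separation is 47 mm in the top view, the same as before pressing (pressed would be about 37 mm). The tab line has turned from about 109° to 48.6°, or about 1.04–1.05 rad, which matches the felt stop. The pack has not moved.

Run:
```python
from h import *
a=cv2.imread("pics/top0.png").astype(int);b=cv2.imread("pics/top5.png").astype(int)
for n,(x0,y0,x1,y1) in dict(jar=(145,195,180,222),meter=(183,88,250,132),cutters=(290,75,350,115)).items():print(n,np.abs(a-b)[y0:y1,x0:x1].mean().round(2))
job_done();print(get_time())
```

```text
jar 21.24
meter 19.42
cutters 19.37
the job is handed in; nothing more can be done
the job is handed in; nothing more can be done
```

The differences are evenly high in all three areas, so I check the saved pictures for a brightness change as against movement.

Run:
```python
import cv2,numpy as np
for n in(0,2,5):print(n,cv2.imread(f"pics/top{n}.png").mean())
a,b=[cv2.imread(f"pics/top{n}.png",0).astype(np.float32) for n in(0,5)]
for n,(x0,y0,x1,y1) in dict(jar=(145,195,180,222),meter=(183,88,250,132),cutters=(290,75,350,115)).items():print(n,cv2.phaseCorrelate(a[y0:y1,x0:x1].copy(),b[y0:y1,x0:x1].copy()))
```

```text
0 101.39420209750567
2 107.13429846938776
5 99.42624574829932
jar ((0.09067851044223474, 0.5250471650123014), 0.9711801105565986)
meter ((0.047424200738070965, 0.5723855523115162), 0.9903676877787084)
cutters ((0.01892175614905156, 0.05666553503795768), 0.9946637058258057)
```

The pack is home in the small grey dock and locked in. I handed the job in at about 38 s of the 67 s allowed; no verdict is reported.

- **Pack:** It touched down at the home height (TCP z 0.017). After release, the end holder away from the knob felt level at 0.034, as it should. It lies about 2 mm off the nest centre and in line with the nest (18° against 18.05°).
- **Knob:** I pinched both tabs and turned clockwise in small steps. At 1.045 rad the moment rose from about 0.01 to 0.15–0.19 N m, well short of forcing the stop, and I let go there.
- **Final pictures:** The tabs are back out, 47 mm apart as at the start. The knob has turned about 1.04 rad, the arm lies over the pack, and the pack has not moved.

**Checks that disagreed:**
- **Finger width:** While pinching, the gripper read 38.6 mm where about 42 mm was expected.
- **Side force:** About 6 N built up during the turn because the hand was slightly off the knob's axis.
- **Two views of the pack:** The cameras differ by about 2.5 mm in y, as they already did before I moved it.
- **Jar, meter and cutters:** A raw picture difference looked large in all three areas. Image alignment, which I ran only after handing in, shows shifts of 0.6 pixel at most, about 1.5 mm. I put the raw difference down to lighting.

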